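# Find the soft rubber button with a hardness gauge

## Robot

A 6-joint arm with a two-finger parallel gripper is mounted at the origin on the work surface. World frame = base frame: x ahead of the robot, y to its left, z up, the work surface at z = 0. Lengths are in m, angles in rad, forces in N, time in s.
With the tool pointing down it reaches from about 0.35 to 0.85 m from the base axis. Payload 8.1 kg.
Tool frame: the origin (TCP) lies between the finger pads, 19 mm behind the fingertips; this is the grasp point; z points along the fingers, y is the line along which they close (so a half turn about z gives the same grasp; the last joint's range is limited). The gripper opens to 93 mm and grips with 3 to 60 N. Pads are 15 mm wide; open, the fingers measure 128 mm over their backs; the gripper's body (75 mm by 188 mm) begins 65 mm behind the grasp point.
Start: joints at [1.237, 0.13, 1.488, -0, 1.523, -0.085], TCP at [0.148, 0.582, 0.237] pointing down, gripper open.
Joint ranges: [-2.96, 2.96], [-0.89, 2.26], [0.02, 2.5], [-1.34, 4.48], [0, 2.73], [-2.66, 2.66]. Speed limits (rad/s): [2.39, 2.39, 2.79, 3.14, 3.14, 3.14].

## Interface

Orientations are given as a rotation vector (axis times angle).
In Python, from plant import robot gives the robot as it stands. The module is installed in compiled form; this text tells all that it offers.
- The arm moves only by the tool play_rows, never from a script. Its argument "increments" is text: rows parted by semicolons, each of 5 numbers parted by spaces: the shift along the tool's x, y, z in mm, then the turn about the tool's z in degrees, then the closure, from -1 (fully open) to 1 (shut). In form: dx dy dz yaw claw; .... A call has 1 to 20 rows; each row is the pose to reach, as a shift and turn from the pose commanded when the call began, along the tool's axes at that moment; what a row does not reach only later rows make up. A row lasts 1/10 s, in which the tool goes at most 50 mm and 8.59 degrees, less where a joint would pass 70% of its speed; a pose out of reach is approached as far as the arm can. A call with a gripper value outside its range is refused whole. The fingers move at their own pace and stop on an object; "force" is the grip in N (left out, the last holds). Time passes only in rows, so rows that repeat a pose let the fingers close. It gives the time, the measured TCP pose, the force, the opening and the grip force at its end, in the units of the state.
- robot.read_state(): the state, without advancing time (a new reading comes with each control period).
- robot.read_camera(name): name is "side" or "top"; returns the picture (400x640x3 uint8, blue, green, red); there is no depth.
- robot.calibration(name): a dict with "vertical_fov" (degrees; the focal length in pixels is half the picture's height over the tangent of half this angle, whatever the lens; pixels are square), "cx", "cy" (the principal point, pixels), "D" ([k1, k2, p1, p2, k3] as OpenCV has them; the pictures are not rectified), "rvec" (rotation vector, rad) and "tvec" (3), from world to camera coordinates, as OpenCV has them. Camera axes: x right, y down, z forward; pixel columns grow to the right and rows downward; lengths in m; the calibration is good to about 2 mm. A picture is of the moment at which its call begins. calibration takes no time and is no camera call.
- robot.close_job(): hands the job in; it is judged then, once.
Trained networks look in the newest picture that a camera, given by its name, has taken for a name from the list of things; names that differ only in an ending like _2 or _b are one class to them, and where a whole thing is asked for, a point or a joint stands for the part that bears it (a point fixed in the world has none). Each returns a list of dicts, best first, with "conf" (0 to 1); they miss things now and then, are a little off and sometimes report something else, mostly with a low value. They report only what shows in the picture. A call takes as long as a camera call. They do not tell look-alikes from the thing itself.
- robot.recognise(camera, query): "centre" ([x, y, z] in m, in world coordinates, good to about 4 mm: the middle of the surface that is visible of it).
- robot.regions_of(camera, query): "pixels" (400x640 bool, what is visible of it).
- robot.landmark_of(camera, query): "centre" ([x, y, z] in m, in world coordinates, good to about 4 mm: a listed point, or the origin of a listed thing).
The state is a dict: "t": time; "q": joint angles; "dq": joint speeds; "joint_torque": joint torques, N m; "tool_pos": TCP position; "orientation": TCP orientation; "force": force on the tool from outside, world axes, zero at the start; "wrist_torque": the same for the moment, N m; "opening": finger opening in m; "gripper_force": force on a finger pad.
Only numpy, scipy, OpenCV 4.12 (cv2) and the standard library are available. Lean on these libraries where they do the work, as an engineer would, in place of code of your own. Each camera call takes 0.05 s, during which the arm holds its last target. There are 200 camera calls.

## Task

Exactly one of the three rubber buttons on the plate is soft: find it by pressing the hardness gauge squarely and gently onto the middle of a button until its foot sits flat, with a push of 10 to 15 N (over 25 N spoils a button), holding it there for a good second while you read the dial; the soft button reads under 40. Once you have its reading, put the gauge back upright in its stand and set the soft button flat in the blue tray with its test spot up, not dropping anything. Leave the other buttons, the jar and the dish where they are.

Things in the scene. Friction and masses are not known exactly. Their poses are not given: they have to be found in the camera images.
- gauge: Rubber hardness gauge (durometer), 240 g, upright in its stand. Origin: centre of the foot's flat underside; z up, x out of the dial. From the origin up: steel foot dia 26 to 6 mm, stem dia 20 to 22 mm, shoulder dia 46 from 22 to 28 mm (rests on the stand's top), dial case dia 56 centred at 54 mm, 26 thick along x, orange handle block 24 (x) by 40 (y) from 88 to 126 mm.
- pin_tip (a point): Rounded tip of the gauge's sprung steel pin, dia 5 mm, on the gauge's axis, 5 mm below the foot's face at rest. A push of 0.55 N plus 1.4 N per mm drives it back into the gauge; flush with the foot at 7.5 N. Same axes as gauge.
- gauge_grip (a point): Point on the axis of the gauge's orange handle, 111 mm above the foot's face and 15 mm below the handle's top: where to put the TCP when grasping the handle from above. The handle rides on a cushion spring: it starts to sink towards the dial case at a push of 3 N, then 8 N per mm, solid after 4 mm. Same axes as gauge.
- needle (a joint): Angle (rad) of the red needle on the white dial: 0 = pin right out (reading 0, pointing lower left as seen facing the dial), clockwise to 4.71 = pin flush with the foot (reading 100), so 20 units per mm the pin is pushed back. Marks every 10; 0 to 40 red, above black. Foot flat and centred, soft rubber reads about 25, medium 60, hard 75. Shows the pin's present position.
- stand: Gauge stand, fixed: dark blue block 80 x 80 mm, 40 mm high, with a round vertical through-hole of 32 mm diameter (3 mm chamfer) in the middle. Origin: centre of the underside; z up. With the gauge in it the shoulder rests on the top (gauge origin 18 mm above the stand's origin) and the pin hangs free.
- plate: Aluminium base plate, fixed, 130 mm (x) by 340 mm (y), 10 mm thick, on which the three buttons lie in a row along y. Origin: centre of the underside; top face at 10 mm.
- tray: Blue plastic tray for pieces that go to the microscope, fixed, open on top: outside 130 x 130 mm, rim 12 mm high, walls and floor 4 mm thick. Origin: centre of the underside; inner floor 4 mm above it.
- puck_a: Round black rubber button, diameter 50 mm, cast 14 to 18 mm thick (differs from button to button), 40 to 70 g, loose on the plate; all look alike: one is soft, one medium, one hard. Origin: centre of the underside; z up; top face 14 to 18 mm above the origin. Only the grey test spot, 15 mm across in the middle of the top, yields under the pin; the rest is firm.
- puck_b: Round black rubber button, diameter 50 mm, cast 14 to 18 mm thick (differs from button to button), 40 to 70 g, loose on the plate; all look alike: one is soft, one medium, one hard. Origin: centre of the underside; z up; top face 14 to 18 mm above the origin. Only the grey test spot, 15 mm across in the middle of the top, yields under the pin; the rest is firm.
- puck_c: Round black rubber button, diameter 50 mm, cast 14 to 18 mm thick (differs from button to button), 40 to 70 g, loose on the plate; all look alike: one is soft, one medium, one hard. Origin: centre of the underside; z up; top face 14 to 18 mm above the origin. Only the grey test spot, 15 mm across in the middle of the top, yields under the pin; the rest is firm.
- jar: Bystander: amber glass jar with a white lid, diameter 62 mm, 76 mm high; origin centre of the underside.
- dish: Bystander: clear closed petri dish, diameter 85 mm, 15 mm high; origin centre of the underside.
Mind the look-alikes: they are no part of the job. What is shaped like the puck_b but green or purple is not meant.

How it is judged:
By the outcome, as a careful person would: the job done as asked, in the order asked, and still so for the second after the job is handed in, with the robot touching nothing.
It also fails if it takes over 72 s, if anything falls off the work surface, if the arm or the gripper's body presses on something with over 40 N, if the wrist force passes 120 N, or if a joint passes its speed limit or range.

## Working session

There is one attempt and no reset: what is moved stays moved. The work goes in short steps, Python scripts to look and compute and a tool call to move; the robot and the scene stay as the last step left them, time stands still between calls to the robot, and variables do not carry over. Pictures are saved under pics/ and viewed, at most 10 in all, crops included, and the job is handed in when it is done.

Besides the shell and the picture viewer there is one more tool, called after ">>>" as name(argument=value, ...), one argument or row to a line, values as JSON. play_rows: Moves the arm, as the interface text tells. Its arguments: {"type":"object","properties":{"increments":{"type":"string"},"force":{"type":"number"}},"required":["increments"]}

```bash
mkdir -p pics
cat > h.py <<'E'
import numpy as np, cv2
from plant import robot
def cal(n):
    c=robot.calibration(n); f=200/np.tan(np.radians(c["vertical_fov"])/2)
    K=np.array([[f,0,c["cx"]],[0,f,c["cy"]],[0,0,1.]])
    return K,np.array(c["D"],float),np.array(c["rvec"],float),np.array(c["tvec"],float)
def proj(n,P):
    K,D,r,t=cal(n); return cv2.projectPoints(np.array(P,float).reshape(-1,1,3),r,t,K,D)[0].reshape(-1,2)
def onz(n,px,z):
    K,D,r,t=cal(n); u=cv2.undistortPoints(np.array(px,float).reshape(-1,1,2),K,D).reshape(-1,2)
    R=cv2.Rodrigues(r)[0]; o=-R.T@t; d=np.c_[u,np.ones(len(u))]@R
    return o+d*((z-o[2])/d[:,2])[:,None]
E
python3 - <<'E'
from h import *
np.set_printoptions(precision=4,suppress=True)
for n in("top","side"):
    im=robot.read_camera(n); cv2.imwrite(f"pics/{n}0.png",im)
    K,D,r,t=cal(n); print(n,"cam",-cv2.Rodrigues(r)[0].T@t,K[0,0],D)
    for q in("gauge","gauge_grip","stand","plate","tray","puck_a","jar","dish"):
        for d in robot.landmark_of(n,q): print(n,q,np.array(d["centre"]),round(d["conf"],2),proj(n,d["centre"]).round())
print(robot.read_state())
E
```

```text
top cam [0.4175 0.0175 0.9406] 389.68562012080685 [-0.088  0.     0.     0.     0.   ]
top gauge [ 0.4481 -0.3045  0.015 ] 0.9 [[436. 244.]]
top gauge_grip [ 0.45   -0.3053  0.13  ] 0.55 [[455. 242.]]
top stand [ 0.4443 -0.3012 -0.0006] 0.59 [[433. 246.]]
top stand [ 0.4495 -0.3014  0.1277] 0.38 [[452. 242.]]
top plate [0.4907 0.0017 0.0001] 0.8 [[309. 226.]]
top tray [0.4802 0.3252 0.0005] 0.56 [[175. 228.]]
top puck_a [ 0.4592 -0.1033  0.0121] 0.85 [[353. 239.]]
top puck_a [ 0.4985 -0.0011  0.0127] 0.78 [[311. 222.]]
top puck_a [ 0.3267 -0.1578 -0.0015] 0.68 [[375. 295.]]
top puck_a [ 0.3424 -0.0763 -0.0015] 0.67 [[341. 288.]]
top puck_a [0.4824 0.1047 0.0113] 0.65 [[266. 228.]]
top jar [ 0.6943 -0.098   0.0031] 0.78 [[350. 144.]]
top dish [ 0.709   0.1338 -0.0011] 0.98 [[257. 137.]]
side cam [ 0.2482 -0.7071  0.5521] 395.63467414212994 [-0.08  0.    0.    0.    0.  ]
side gauge [ 0.4471 -0.3039  0.0174] 0.77 [[335. 336.]]
side gauge_grip [ 0.4483 -0.3044  0.1272] 0.69 [[338. 287.]]
side stand [ 0.4519 -0.3066 -0.0037] 0.69 [[338. 344.]]
side plate [ 0.4865  0.0044 -0.0041] 0.67 [[
[... 176 characters left out ...]
]
side puck_a [ 0.3384 -0.0761 -0.0005] 0.67 [[241. 276.]]
side puck_a [ 0.3224 -0.1596 -0.0024] 0.62 [[243. 306.]]
side puck_a [0.4809 0.1073 0.011 ] 0.49 [[279. 213.]]
side jar [ 0.6988 -0.0979  0.0038] 0.87 [[397. 240.]]
{'t': 0.9, 'q': array([ 1.2366,  0.1303,  1.4882,  0.    ,  1.523 , -0.0854]), 'dq': array([ 0.0008, -0.0008,  0.0004, -0.0005,  0.0005, -0.0008]), 'joint_torque': array([  0.0014, -55.9771, -49.2054,   0.0768,   0.0227,   0.    ]), 'tool_pos': array([0.1477, 0.5816, 0.2375]), 'orientation': array([0.3898, 3.1173, 0.0001]), 'force': array([-0.0924, -0.0916, -0.6036]), 'wrist_torque': array([ 0.022 , -0.0286,  0.045 ]), 'gripper_force': 0.0, 'opening': 0.09280648202213587}
```

View pics/top0.png

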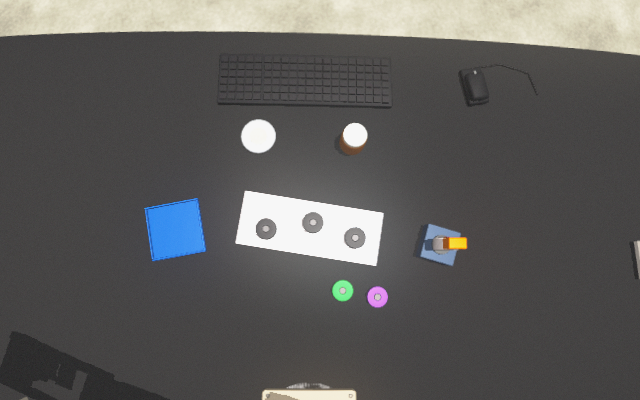

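View pics/side0.png

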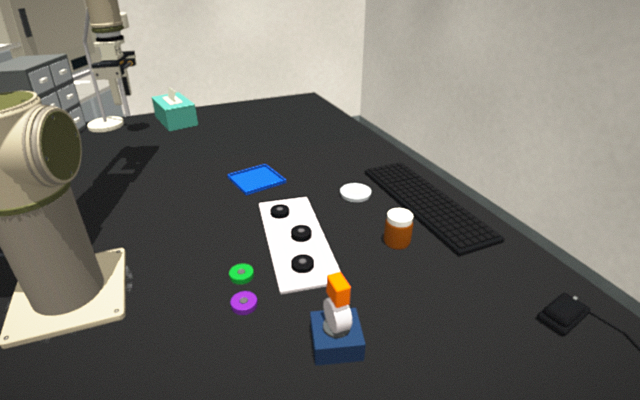

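Top view: black buttons at (353,238), (313,222) and (266,228) on the white plate are the ones meant. The green one (342,290) and purple one (377,296) lie off the plate and are look-alikes. The gauge is in its stand at (440,244) with the orange handle at (457,243), and the tray is at (175,229). I'll confirm with a crop and refine.

```bash
cat >> h.py <<'E'
def blob(mask,k=0):
    n,l,s,c=cv2.connectedComponentsWithStats(mask.astype(np.uint8)); o=sorted(range(1,n),key=lambda i:-s[i,4]); return [(l==i,c[i],s[i,4]) for i in o]
E
python3 - <<'E'
from h import *
np.set_printoptions(precision=4,suppress=True)
T=cv2.imread("pics/top0.png");S=cv2.imread("pics/side0.png")
H=cv2.cvtColor(T,cv2.COLOR_BGR2HSV)
def rect(mask,z):
    b=blob(mask)[0]; p=np.argwhere(b[0])[:,::-1]
    w=onz("top",p,z)[:,:2].astype(np.float32)*1000
    r=cv2.minAreaRect(w); return r
hue=H[...,0]
o=(hue>8)&(hue<25)&(H[...,1]>150)&(H[...,2]>200); o[:,:420]=0
print("handle",rect(o,.144))
print("orange V", [int(x) for x in np.percentile(H[...,2][o],[5,25,50,75,95])])
b=(hue>100)&(hue<125)&(H[...,1]>180);b[:,220:]=0
print("tray",rect(b,.012))
s=(hue>100)&(hue<125)&(H[...,1]>90)&(H[...,2]>60);s[:,:410]=0
print("stand",rect(s,.04))
pl=(H[...,1]<40)&(H[...,2]>180);pl[:185]=0;pl[270:]=0;pl[:,:225]=0;pl[:,390:]=0
print("plate",rect(pl,.01))
for u,v in((353,238),(313,222),(266,228)):
    g=cv2.cvtColor(T,cv2.COLOR_BGR2GRAY)
    m=np.zeros_like(g);cv2.circle(m,(u,v),16,1,-1)
    d=blob((g<110)&(m>0))[0][0].astype(np.uint8)
    c=cv2.findContours(d,cv2.RETR_EXTERNAL,cv2.CHAIN_APPROX_NONE)[0][0]
    ci=cv2.minEnclosingCircle(c)
    m2=np.zeros_like(g);cv2.circle(m2,(u,v),7,1,-1)
    sp=blob((g>85)&(m2>0))
    print("puck",ci,onz("top",[ci[0]],.022),"spot",sp[0][1:] if sp else None, onz("top",[sp[0][1]],.026) if sp else None)
A=cv2.resize(T[180:310,235:475],(800,433),interpolation=3)
B=cv2.resize(S[255:365,285:385],(400,440),interpolation=3)[:]
cv2.imwrite("pics/c1.png",A)
C=cv2.resize(T[215:275,410:480],(350,300),interpolation=3)
cv2.imwrite("pics/c2.png",np.hstack([B,np.vstack([C,np.zeros((140,350,3),np.uint8)])]))
E
```

```text
handle ((447.4985656738281, -306.06243896484375), (22.986873626708984, 37.536502838134766), 0.2094704955816269)
orange V [217, 241, 246, 247, 247]
tray ((476.961669921875, 323.11065673828125), (129.84613037109375, 130.7163848876953), 11.634568214416504)
stand ((454.4588928222656, -274.300048828125), (0.0, 0.0), 0.0)
plate ((484.9956359863281, 0.2611083984375), (341.0838928222656, 129.53143310546875), 81.56068420410156)
puck ((351.5, 247.0), 0.5001000165939331) [[ 0.4395 -0.0982  0.022 ]] spot (array([353., 238.]), np.int32(149)) [[ 0.4606 -0.1013  0.026 ]]
puck ((310.5, 232.0), 0.5001000165939331) [[ 0.4738 -0.0011  0.022 ]] spot (array([313., 222.]), np.int32(149)) [[ 0.4972 -0.0067  0.026 ]]
puck ((256.0, 229.0), 2.0000998973846436) [[0.4792 0.1272 0.022 ]] spot (array([266., 228.]), np.int32(149)) [[0.4816 0.1034 0.026 ]]
```

View pics/c1.png

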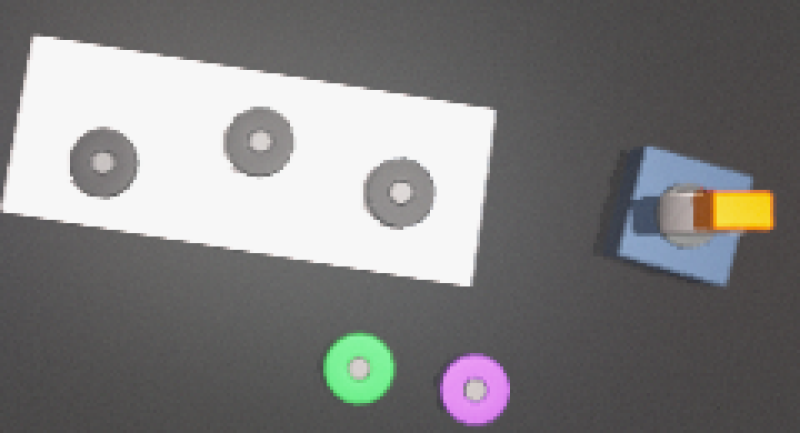

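View pics/c2.png

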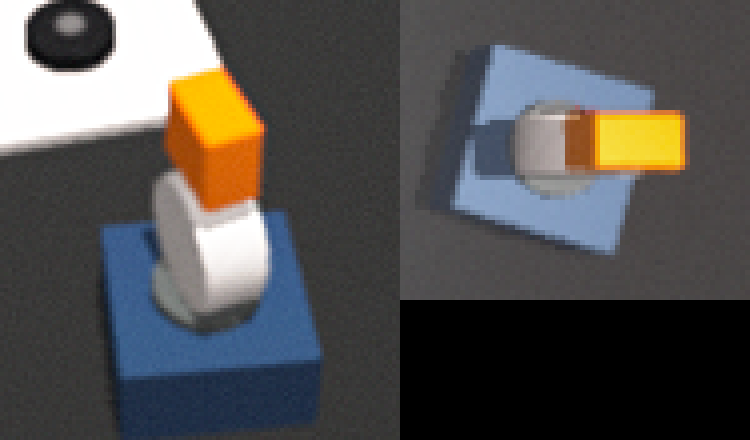

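The crops confirm three black buttons with grey spots on the plate. In the side crop the gauge face pointing towards −x shows no marks, so I'll check which way the dial looks and refine the spots.

Run:
```python
from h import *
np.set_printoptions(precision=4,suppress=True)
T=cv2.imread("pics/top0.png");S=cv2.imread("pics/side0.png")
g=cv2.cvtColor(T,cv2.COLOR_BGR2GRAY)
for u,v in((355,238),(313,222),(266,228)):
    w=g[v-7:v+8,u-7:u+8].astype(float); 
    yy,xx=np.mgrid[v-7:v+8,u-7:u+8]; m=(np.hypot(xx-u,yy-v)<7)
    b=np.where(m,np.clip(w-115,0,60),0); c=[(b*xx).sum()/b.sum(),(b*yy).sum()/b.sum()]
    print("spot",c,onz("top",[c],.026), w[7].astype(int))
for n in("side","top"):
  for q in("needle",):
    print(n,q,[(d["centre"],d["conf"]) for d in robot.recognise(n,q)],[(d["centre"],d["conf"]) for d in robot.landmark_of(n,q)])
    for d in robot.regions_of(n,q): p=np.argwhere(d["pixels"]);print(d["conf"],len(p),p.min(0),p.max(0))
h=cv2.cvtColor(S,cv2.COLOR_BGR2HSV)
print("face sat",h[300:330:3,323:338:2].reshape(10,-1,3)[...,1]); print(S[312,322:354].tolist())
R=cv2.Rodrigues(robot.read_state()["orientation"])[0]
p=robot.read_state()["tool_pos"]
for t in((.45,.1,.25),(.4475,-.306,.2),(.4475,-.306,.129)): print(R.T@(np.array(t)-p)*1000)
```

```text
spot [np.float64(355.00143737166326), np.float64(237.8564681724846)] [[ 0.461 -0.106  0.026]] [144 144 145 122 193 218 217 216 217 217 158 137 148 144 141]
spot [np.float64(312.9401408450704), np.float64(221.98371478873239)] [[ 0.4972 -0.0065  0.026 ]] [138 141 146 139 188 212 212 213 212 213 159 126 142 142 144]
spot [np.float64(265.8746026139173), np.float64(228.06605439773932)] [[0.4814 0.1037 0.026 ]] [120 123 117 138 179 196 198 195 197 178 140 122 127 130 130]Traceback (most recent call last):
  File "<stdin>", line 12, in <module>
ValueError: it knows: dish, gauge, gauge_grip, jar, pin_tip, plate, puck, stand, tray
```

Run:
```python
from h import *
from plant import robot
np.set_printoptions(precision=4,suppress=True)
I={"top":cv2.imread("pics/top0.png"),"side":cv2.imread("pics/side0.png")}
for P in((.461,-.105,.026),(.4972,-.006,.026),(.4814,.104,.026)):
  for n in I:
    g=cv2.cvtColor(I[n],cv2.COLOR_BGR2GRAY).astype(float)
    u,v=proj(n,[P])[0].round().astype(int)
    yy,xx=np.mgrid[v-6:v+7,u-7:u+8]; w=g[v-6:v+7,u-7:u+8]
    m=np.hypot(xx-u,yy-v)<6; lo=np.median(w[m]) if n=="side" else 160
    if n=="side":lo=(w[m].max()+np.percentile(w[m],30))/2
    b=np.where(m,np.clip(w-lo,0,25),0); c=[(b*xx).sum()/b.sum(),(b*yy).sum()/b.sum()]
    print(n,np.array(c),onz(n,[c],.026),lo)
S=I["side"]; print(S[312,322:354].tolist())
s=robot.read_state();R=cv2.Rodrigues(s["orientation"])[0];p=s["tool_pos"]
for t in((.45,.1,.25),(.4475,-.306,.2),(.4475,-.306,.129)): print(R.T@(np.array(t)-p)*1000)
```

```text
top [354.7598 237.3063] [[ 0.4623 -0.1054  0.026 ]] 160
side [302.1368 260.4911] [[ 0.4614 -0.108   0.026 ]] 92.5
top [312.5884 221.9316] [[ 0.4973 -0.0057  0.026 ]] 160
side [300.8093 229.2108] [[ 0.4981 -0.002   0.026 ]] 92.7
top [265.3939 228.2524] [[0.4809 0.1048 0.026 ]] 160
side [279.9566 203.5395] [[0.4886 0.1248 0.026 ]] 146.5
[[97, 63, 43], [99, 73, 59], [112, 108, 105], [126, 129, 134], [131, 134, 140], [130, 132, 136], [131, 134, 140], [132, 134, 142], [131, 133, 138], [128, 132, 136], [134, 134, 139], [170, 174, 182], [237, 241, 245], [244, 245, 249], [225, 228, 233], [227, 231, 235], [247, 249, 252], [255, 255, 255], [255, 255, 255], [255, 255, 255], [255, 255, 255], [254, 255, 255], [254, 254, 255], [254, 254, 254], [254, 254, 254], [254, 254, 255], [254, 255, 255], [255, 255, 255], [245, 248, 252], [186, 167, 153], [137, 93, 64], [137, 90, 56]]
[-411.5424 -392.2493  -12.5511]
[-509.0993 -786.3583   37.4791]
[-509.0981 -786.3531  108.4791]
```

The −x face is uniformly grey with no marks, so the dial looks towards +x. I'll grasp across the 40 mm handle width (tool y along +y), which leaves room to turn the dial to the side camera.

>>> play_rows(
  increments="-411 -392 -12 -14.3 -1;-411 -392 -12 -14.3 -1;-411 -392 -12 -14.3 -1;-411 -392 -12 -14.3 -1;-411 -392 -12 -14.3 -1;-411 -392 -12 -14.3 -1;-411 -392 -12 -14.3 -1;-411 -392 -12 -14.3 -1;-411 -392 -12 -14.3 -1;-411 -392 -12 -14.3 -1;-411 -392 -12 -14.3 -1;-509 -786 37.5 -14.3 -1;-509 -786 37.5 -14.3 -1;-509 -786 37.5 -14.3 -1;-509 -786 37.5 -14.3 -1;-509 -786 37.5 -14.3 -1;-509 -786 37.5 -14.3 -1;-509 -786 37.5 -14.3 -1;-509 -786 37.5 -14.3 -1;-509 -786 37.5 -14.3 -1",
  force=30,
)

```text
t: 2.95
tool_pos: [0.4466, -0.3093, 0.1993]
orientation: [-0.003, -3.141, 0.001]
force: [0.4, 0.6, 0.8]
opening: 0.0933
gripper_force: 0.0
```

>>> play_rows(
  increments="0 0 35 0 -1;0 0 60 0 -1;0 0 71 0 -1;0 0 71 0 -1;0 0 71 0 1;0 0 71 0 1;0 0 71 0 1;0 0 71 0 1;0 0 71 0 1;0 0 71 0 1;0 0 71 0 1",
  force=30,
)

```text
t: 4.05
tool_pos: [0.4475, -0.3055, 0.129]
orientation: [0.001, -3.142, -0.0]
force: [-0.1, 1.8, 1.2]
opening: 0.0419
gripper_force: 0.5
```

>>> play_rows(
  increments="0 0 0 0 1;0 0 0 0 1;0 0 0 0 1;0 0 -10 0 1;0 0 -25 0 1;0 0 -50 0 1;0 0 -80 0 1;0 0 -80 0 1;0 0 -80 0 1",
)

```text
t: 4.95
tool_pos: [0.4481, -0.3061, 0.2104]
orientation: [-0.001, 3.139, -0.003]
force: [0.3, 0.2, -2.3]
opening: 0.04
gripper_force: 29.9
```

Run:
```python
from h import *
im=robot.read_camera("side"); cv2.imwrite("pics/s2.png",cv2.resize(im[180:400,250:450],(600,660))[:600])
s=robot.read_state();print(s["tool_pos"],s["force"],s["opening"],s["gripper_force"],s["t"])
print([ (d["centre"],d["conf"]) for n in("side",) for d in robot.landmark_of(n,"gauge")+robot.landmark_of(n,"pin_tip")])
```

```text
[ 0.44740936 -0.3055477   0.20883551] [-0.04307203  0.24242663 -2.08410124] 0.039797374357667475 29.86890435218811 5.0
[([0.4485, -0.3046, 0.0983], 0.9), ([0.4951, -0.0028, 0.0135], 0.67)]
```

View pics/s2.png

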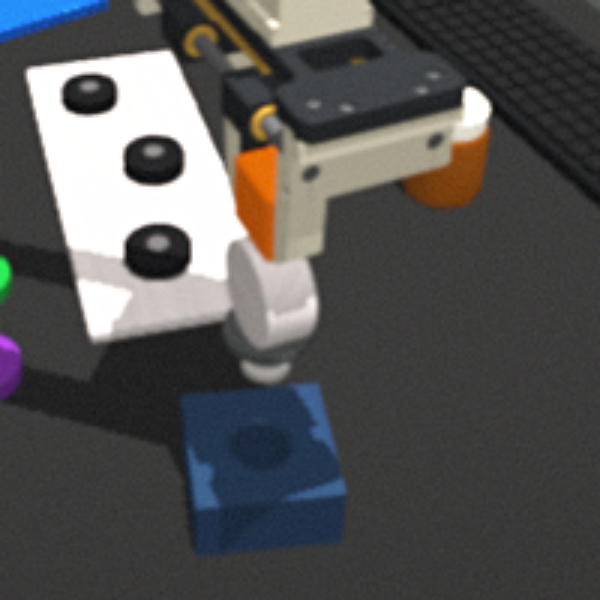

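The gauge is lifted cleanly (bottom of foot near picture (265,375)) and the hole in the stand is free. Next I turn the dial to the side camera and go above the right-hand button at (0.462, −0.106).

>>> play_rows(
  increments="-14.5 50 0 9 1;-14.5 100 0 18 1;-14.5 150 0 27 1;-14.5 200 0 36 1;-14.5 200 0 45 1;-14.5 200 0 54 1;-14.5 200 0 63 1;-14.5 200 0 72 1;-14.5 200 0 81 1;-14.5 200 0 90 1;-14.5 200 0 99 1;-14.5 200 0 108 1;-14.5 200 20 108 1;-14.5 200 40 108 1;-14.5 200 54 108 1;-14.5 200 54 108 1;-14.5 200 54 108 1",
)

```text
t: 6.8
tool_pos: [0.4615, -0.1054, 0.1546]
orientation: [-2.54, -1.847, 0.001]
force: [0.5, 0.3, -1.6]
opening: 0.0398
gripper_force: 30.0
```

```bash
cat > look.py <<'E'
from h import *
import sys
np.set_printoptions(precision=4,suppress=True)
n=sys.argv[1]; im=robot.read_camera("side"); tp=robot.read_camera("top"); cv2.imwrite(f"pics/{n}_raw.png",im);cv2.imwrite(f"pics/{n}_t.png",tp)
s=robot.read_state(); p=s["tool_pos"]; print(p,s["orientation"],s["force"],s["wrist_torque"],s["gripper_force"],s["t"])
u,v=proj("side",[p-[0,0,.057]])[0].astype(int)
u2,v2=proj("top",[p-[0,0,.1]])[0].astype(int)
A=cv2.resize(im[v-35:v+35,u-35:u+35],(490,490),interpolation=3); B=cv2.resize(tp[v2-25:v2+25,u2-25:u2+25],(300,300),interpolation=3)
cv2.imwrite(f"pics/{n}.png",np.hstack([A,np.vstack([B,np.zeros((190,300,3),np.uint8)])]))
E
python3 look.py p1
```

```text
[ 0.4624 -0.1058  0.1559] [2.5399 1.8472 0.0011] [ 0.76   -0.2482 -1.5993] [-0.1397  0.1117  0.0075] 29.980290234088898 6.9
```

View pics/p1.png

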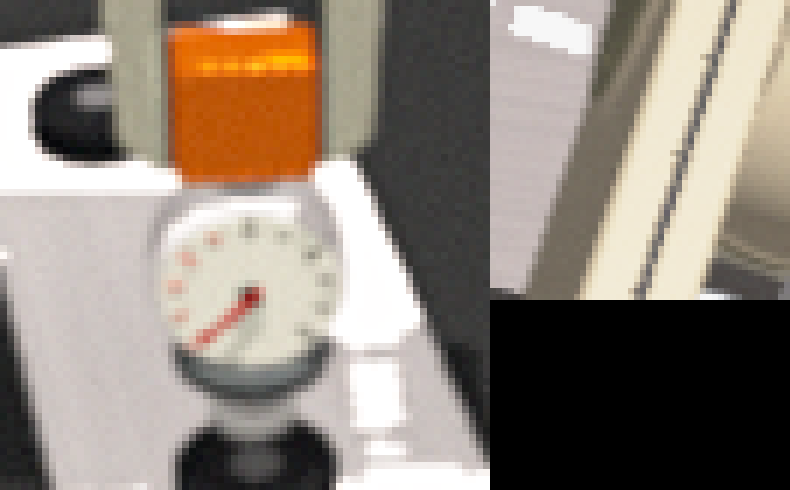

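The dial faces the camera with the needle at 0 (lower left), and the foot sits over the button's middle (both near column 253). Lowering in steps while watching the force.

>>> play_rows(
  increments="0 0 6 0 1;0 0 11 0 1;0 0 13 0 1;0 0 14 0 1;0 0 14 0 1;0 0 14 0 1",
)

```text
t: 7.5
tool_pos: [0.4619, -0.1056, 0.141]
orientation: [2.541, 1.848, 0.0]
force: [-0.9, 0.2, -3.2]
opening: 0.04
gripper_force: 30.0
```

>>> play_rows(
  increments="0 0 0.5 0 1;0 0 1 0 1;0 0 1.5 0 1;0 0 2 0 1;0 0 2 0 1;0 0 2 0 1",
)

```text
t: 8.1
tool_pos: [0.4619, -0.1056, 0.139]
orientation: [2.541, 1.847, 0.0]
force: [-0.0, -0.3, -1.5]
opening: 0.0399
gripper_force: 30.0
```

>>> play_rows(
  increments="0 0 0.5 0 1;0 0 1 0 1;0 0 1.5 0 1;0 0 2 0 1;0 0 2 0 1;0 0 2 0 1",
)

```text
t: 8.7
tool_pos: [0.4619, -0.1056, 0.137]
orientation: [2.541, 1.848, 0.0]
force: [0.3, 0.2, 0.0]
opening: 0.0395
gripper_force: 30.0
```

```bash
python3 look.py p2; python3 -c "
from h import *
print(np.mean([(robot.read_camera('side'),robot.read_state()['force'])[1] for _ in range(4)],0))"
```

```text
[ 0.4619 -0.1056  0.137 ] [2.5408 1.8476 0.0001] [ 0.9896 -0.2127 -0.6406] [-0.0997 -0.056  -0.0196] 29.981786906719208 8.8
[-0.06061956 -0.41998084 -0.59653644]
```

View pics/p2.png

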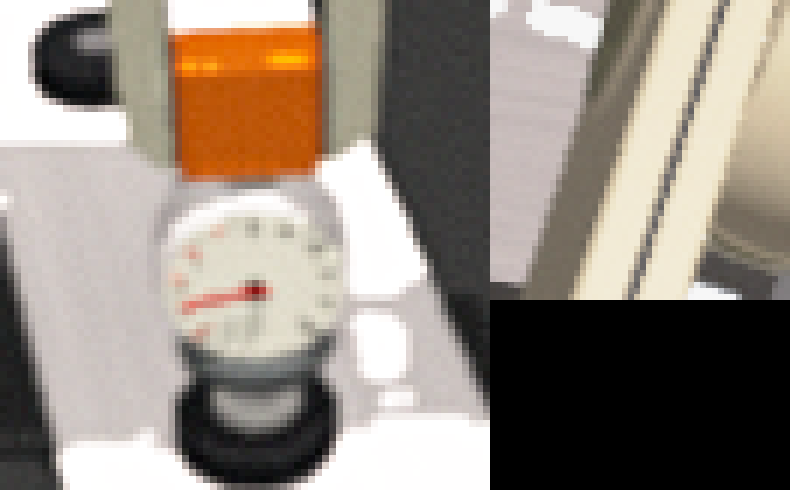

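The needle sits at about 13 with the pin touching, and the foot is centred on the button. From here I'll read the needle in code.

>>> play_rows(
  increments="0 0 0.5 0 1;0 0 1 0 1;0 0 1.5 0 1;0 0 2 0 1;0 0 2 0 1;0 0 2 0 1",
)

```text
t: 9.6
tool_pos: [0.462, -0.1056, 0.1352]
orientation: [2.541, 1.847, 0.0]
force: [-0.4, 0.4, 3.2]
opening: 0.0398
gripper_force: 30.0
```

```bash
cat > dial.py <<'E'
from h import *
import sys
np.set_printoptions(precision=4,suppress=True)
def rd(im,p,psi):
    # dial plane: gauge axis through TCP, dial centre 57mm below TCP, x heading psi
    a=np.radians(psi); X=np.array([np.cos(a),np.sin(a),0]); Rt=np.array([-np.sin(a),np.cos(a),0])  # viewer's right facing the dial = +Y of gauge
    N=240; g=np.linspace(-.032,.032,N); yy,xx=np.meshgrid(-g,g,indexing="ij")
    P=p+[0,0,-.057]+.013*X+xx[...,None]*Rt+yy[...,None]*[0,0,1]
    m=proj("side",P.reshape(-1,3)).reshape(N,N,2).astype(np.float32)
    w=cv2.remap(im,m[...,0],m[...,1],cv2.INTER_CUBIC); h=w.astype(float)
    red=h[...,2]-(h[...,0]+h[...,1])/2
    red=np.where(yy>.031,0,red); red[:30]=0
    # pivot: strongest dark red
    b=np.clip(red-45,0,None); b=np.where(np.hypot(xx,yy)<.03,b,0)
    return w,b,xx,yy
def reading(im,p,psi):
    w,b,xx,yy=rd(im,p,psi)
    h=cv2.GaussianBlur((b*(w[...,2]<215)).astype(np.float32),(0,0),4)
    h=np.where(np.hypot(xx,yy)<.009,h,0); i=np.unravel_index(h.argmax(),h.shape); c=xx[i],yy[i]
    r=np.hypot(xx-c[0],yy-c[1]); th=np.degrees(np.arctan2(xx-c[0],yy-c[1])) # clockwise from up
    k=(r>.004)&(r<.016); bins=np.arange(-180,180,3)
    s=np.array([b[k&(np.abs((th-t+180)%360-180)<6)].sum() for t in bins]); t=bins[s.argmax()]
    q=k&(np.abs((th-t+180)%360-180)<15); t=t+np.average((th[q]-t+180)%360-180,weights=b[q]+1e-9)
    return (t+135)%360/2.7, c, w
if __name__=="__main__":
    n=sys.argv[1]; psi=float(sys.argv[2]); F=[];
    for k in range(int(sys.argv[3])):
        im=robot.read_camera("side"); s=robot.read_state(); F.append(s["force"])
        v,c,w=reading(im,s["tool_pos"],psi); print(round(v,1),np.array(c)*1000,end=" | ")
    cv2.imwrite(f"pics/{n}.png",w); cv2.imwrite(f"pics/{n}_raw.png",im)
    print("\nF",np.mean(F,0),s["tool_pos"],s["wrist_torque"],s["t"])
E
python3 -c "
from dial import *
print(reading(cv2.imread('pics/p1_raw.png'),np.array([.462,-.106,.155]),-108)[:2],reading(cv2.imread('pics/p2_raw.png'),np.array([.462,-.106,.137]),-108)[:2])"
python3 dial.py d1 -108 3
```

```text
(np.float64(132.921592399717), (np.float64(-0.00093723849372385), np.float64(-0.004953974895397485))) (np.float64(11.853325885770586), (np.float64(-0.0006694560669456076), np.float64(-0.003347280334728031)))
23.6 [ 0.6695 -3.8828] | 23.6 [ 0.9372 -3.8828] | 23.7 [ 0.6695 -3.8828] | 
F [-0.2857  0.2465  3.5278] [ 0.462  -0.1057  0.1352] [-0.0897  0.1384 -0.0102] 9.75
```

>>> play_rows(
  increments="0 0 0.4 0 1;0 0 0.8 0 1;0 0 0.8 0 1",
)

```text
t: 10.05
tool_pos: [0.4622, -0.1057, 0.1347]
orientation: [2.54, 1.847, 0.001]
force: [-1.1, -0.3, 6.4]
opening: 0.04
gripper_force: 30.0
```

```bash
python3 dial.py d2 -108 3
```

```text
23.7 [ 0.6695 -3.3473] | 24.2 [ 0.9372 -3.6151] | 24.1 [ 0.4017 -3.3473] | 
F [-0.6316  0.2427  6.3328] [ 0.4621 -0.1057  0.1347] [ 0.0431  0.4213 -0.0327] 10.2
```

>>> play_rows(
  increments="0 0 0.5 0 1;0 0 1.1 0 1;0 0 1.1 0 1;0 0 1.1 0 1",
)

```text
t: 10.6
tool_pos: [0.4623, -0.1058, 0.1342]
orientation: [2.54, 1.847, 0.001]
force: [-3.0, 1.2, 11.6]
opening: 0.0397
gripper_force: 30.0
```

```bash
python3 dial.py d3 -108 6
```

```text
24.3 [ 0.1339 -2.8117] | 24.2 [ 0.4017 -2.8117] | 24.1 [ 0.4017 -2.8117] | 24.2 [ 0.4017 -2.8117] | 24.2 [ 0.4017 -2.8117] | 24.3 [ 0.1339 -2.8117] | 
F [-2.6156  0.4909 10.9023] [ 0.4623 -0.1057  0.1342] [ 0.1319  0.7512 -0.0225] 10.9
```

The push is about 13 N and the reading is steady at 24, so this is the soft button. Holding it for over a second.

>>> play_rows(
  increments="0 0 0 0 1;0 0 0 0 1;0 0 0 0 1;0 0 0 0 1;0 0 0 0 1;0 0 0 0 1;0 0 0 0 1;0 0 0 0 1;0 0 0 0 1;0 0 0 0 1;0 0 0 0 1;0 0 0 0 1",
)

```text
t: 12.1
tool_pos: [0.4623, -0.1057, 0.1342]
orientation: [2.54, 1.847, 0.001]
force: [-2.5, 0.5, 11.3]
opening: 0.0394
gripper_force: 30.0
```

```bash
python3 dial.py d4 -108 4
```

```text
24.2 [ 0.4017 -2.8117] | 24.3 [ 0.1339 -2.8117] | 24.2 [ 0.4017 -2.8117] | 24.1 [ 0.4017 -2.8117] | 
F [-2.5555  1.0384 11.3176] [ 0.4623 -0.1058  0.1342] [0.1493 0.7873 0.0314] 12.3
```

View pics/d4.png

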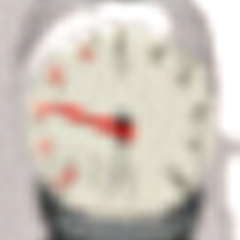

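The enlarged dial shows the needle at about 24, in the red zone, so the soft button is the right-hand one at (0.462, −0.106). Lifting and returning the gauge to above its stand.

>>> play_rows(
  increments="0 0 -5 0 1;0 0 -30 0 1;0 0 -80 0 1;-49 12 -80 -9 1;-97 24 -80 -18 1;-146 36 -80 -27 1;-194.7 48 -80 -36 1;-194.7 48 -80 -45 1;-194.7 48 -80 -54 1;-194.7 48 -80 -63 1;-194.7 48 -80 -72 1;-194.7 48 -80 -81 1;-194.7 48 -80 -90 1;-194.7 48 -80 -99 1;-194.7 48 -80 -108 1;-194.7 48 -80 -108 1;-194.7 48 -80 -108 1;-194.7 48 -80 -108 1",
)

```text
t: 14.1
tool_pos: [0.4471, -0.3053, 0.2123]
orientation: [-0.005, -3.141, -0.001]
force: [0.7, 0.4, -1.7]
opening: 0.0396
gripper_force: 30.0
```

Run:
```python
from h import *
np.set_printoptions(precision=4,suppress=True)
a=cv2.imread("pics/s2.png")
s=robot.read_state();print(s["tool_pos"],s["orientation"],s["force"],s["opening"],s["t"])
im=robot.read_camera("side"); cv2.imwrite("pics/s3.png",im)
# pucks now
tp=robot.read_camera("top"); cv2.imwrite("pics/t3.png",tp); g=cv2.cvtColor(tp,cv2.COLOR_BGR2GRAY).astype(float)
u,v=355,237; yy,xx=np.mgrid[v-6:v+7,u-7:u+8]; w=g[v-6:v+7,u-7:u+8]; b=np.clip(w-160,0,25)*(np.hypot(xx-u,yy-v)<6)
print("spot",onz("top",[[(b*xx).sum()/b.sum(),(b*yy).sum()/b.sum()]],.024))
d=(g<160)*(np.hypot(*(np.mgrid[:400,:640]-np.array([v,u])[:,None,None]))<17)
print("disc",cv2.minEnclosingCircle(np.argwhere(d)[:,::-1].astype(np.float32)))
# hole: where would hole edges (dia 32+chamfer 38 at z=.04) project, compared with image
for n in("gauge","stand"): print(n,[(np.array(q["centre"]),q["conf"]) for q in robot.landmark_of("side",n)])
```

```text
[ 0.4471 -0.3053  0.2123] [-0.0054 -3.1405 -0.0015] [ 0.6925  0.4384 -1.7015] 0.039551139185684314 14.1
spot [[ 0.4623 -0.1056  0.024 ]]
disc ((354.5, 237.5), 10.79361629486084)
gauge [(array([ 0.4469, -0.3067,  0.1015]), 0.59)]
stand [(array([ 0.4475, -0.3024, -0.0021]), 0.76)]
```

>>> play_rows(
  increments="0 0 30 0 1;0 0 50 0 1;0 0 60 0 1;0 0 66 0 1;0 0 70 0 1;0 0 70 0 1",
)

```text
t: 14.9
tool_pos: [0.4477, -0.3058, 0.1434]
orientation: [-0.001, 3.141, -0.001]
force: [-0.5, 0.0, -2.0]
opening: 0.0397
gripper_force: 30.0
```

>>> play_rows(
  increments="0 0 4 0 1;0 0 8 0 1;0 0 11 0 1;0 0 13 0 1;0 0 13 0 1;0 0 13 0 1",
)

```text
t: 15.5
tool_pos: [0.4475, -0.3056, 0.13]
orientation: [0.001, -3.142, -0.0]
force: [-0.3, -0.2, -2.3]
opening: 0.0396
gripper_force: 30.0
```

>>> play_rows(
  increments="0 0 0.5 0 1;0 0 1 0 1;0 0 1 0 1;0 0 1 0 1",
)

```text
t: 15.9
tool_pos: [0.4475, -0.3056, 0.1291]
orientation: [-0.001, 3.142, -0.0]
force: [0.1, 0.5, -2.1]
opening: 0.0398
gripper_force: 30.0
```

>>> play_rows(
  increments="0 0 0.3 0 1;0 0 0.6 0 1;0 0 0.6 0 1;0 0 0.6 0 1",
)

```text
t: 16.3
tool_pos: [0.4476, -0.3057, 0.1289]
orientation: [-0.001, 3.141, -0.0]
force: [-2.7, 1.0, 3.3]
opening: 0.0399
gripper_force: 30.0
```

```bash
python3 -c "
from h import *
print(np.mean([(robot.read_camera('side'),robot.read_state()['force'])[1] for _ in range(4)],0),robot.read_state()['tool_pos'])"
```

```text
[-1.81487084  1.88230764  3.75987199] [ 0.44760824 -0.30569773  0.12874328]
```

Seated (contact at the original height of 0.129). Easing off, then opening.

>>> play_rows(
  increments="0 0 -0.5 0 1;0 0 -0.5 0 1;0 0 -0.5 0 0;0 0 -0.5 0 -0.3;0 0 -0.5 0 -1;0 0 -0.5 0 -1;0 0 -0.5 0 -1;0 0 -0.5 0 -1;0 0 -0.5 0 -1;0 0 -30 0 -1;0 0 -80 0 -1;0 0 -100 0 -1;0 0 -100 0 -1",
)

```text
t: 17.8
tool_pos: [0.4494, -0.3072, 0.2333]
orientation: [-0.001, 3.136, -0.008]
force: [-0.2, -0.2, -0.5]
opening: 0.0927
gripper_force: 0.0
```

Run:
```python
from h import *
np.set_printoptions(precision=4,suppress=True)
im=robot.read_camera("side"); a=cv2.imread("pics/side0.png")
cv2.imwrite("pics/s4.png",np.hstack([cv2.resize(x[250:370,280:400],(390,390),interpolation=3) for x in(a,im)]))
s=robot.read_state();print(s["tool_pos"],s["orientation"],s["opening"],s["t"])
print([(np.array(q["centre"]),q["conf"]) for q in robot.landmark_of("side","gauge")+robot.landmark_of("side","gauge_grip")])
print(np.abs(im.astype(int)-a)[285:345,320:358].mean())
```

```text
[ 0.4484 -0.3064  0.2305] [-0.0013  3.1384 -0.0042] 0.09280937781423107 17.85
[(array([ 0.4486, -0.3076,  0.021 ]), 0.74), (array([ 0.4639, -0.1059,  0.0117]), 0.28), (array([ 0.4464, -0.3046,  0.1275]), 0.97)]
23.932748538011698
```

View pics/s4.png

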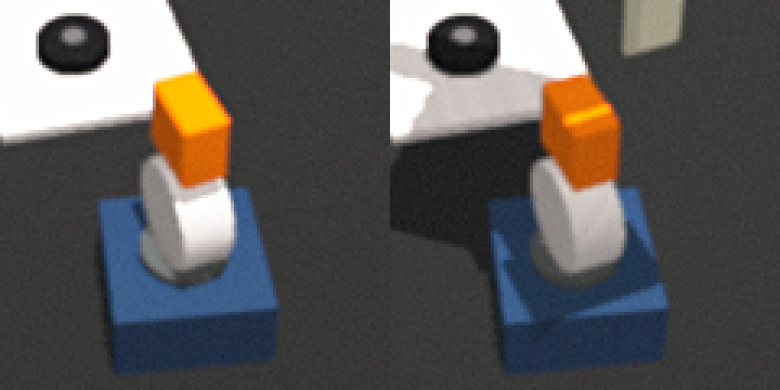

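The gauge stands upright in its stand as it did at the start. Next I go above the soft button, closing along world x so the fingers stay clear of the neighbouring button.

>>> play_rows(
  increments="-14.5 50 0 9 -1;-14.5 100 0 18 -1;-14.5 150 0 27 -1;-14.5 200 0 36 -1;-14.5 200 40 45 -1;-14.5 200 80 54 -1;-14.5 200 110 63 -1;-14.5 200 130 72 -1;-14.5 200 150 81 -1;-14.5 200 153 90 -1;-14.5 200 153 90 -1;-14.5 200 153 90 -1;-14.5 200 153 90 -1",
)

```text
t: 19.25
tool_pos: [0.4609, -0.1053, 0.0742]
orientation: [-2.215, -2.225, 0.001]
force: [0.4, 0.0, -0.8]
opening: 0.0931
gripper_force: 0.0
```

>>> play_rows(
  increments="0 0 20 0 -1;0 0 35 0 -1;0 0 41 0 -1;0 0 43 0 -1;0 0 43 0 -1;0 0 43 0 0.4;0 0 43 0 1;0 0 43 0 1;0 0 43 0 1;0 0 43 0 1;0 0 43 0 1;0 0 43 0 1;0 0 43 0 1",
  force=15,
)

```text
t: 20.55
tool_pos: [0.4619, -0.1056, 0.0325]
orientation: [2.221, 2.222, 0.0]
force: [-0.7, -0.1, 1.7]
opening: 0.0499
gripper_force: 15.0
```

>>> play_rows(
  increments="0 0 -10 0 1;0 0 -40 0 1;0 0 -80 0 1;40 2 -80 0 1;80 3 -80 0 1;120 4 -80 0 1;160 6 -80 0 1;200 8 -80 0 1;240 9 -80 0 1;280 10 -80 0 1;320 12 -80 0 1;360 13 -80 0 1;395 14 -80 0 1;420 15 -80 0 1;430 15 -80 0 1;430 15 -80 0 1;430 15 -80 0 1;430 15 -60 0 1;430 15 -40 0 1;430 15 -40 0 1",
)

```text
t: 22.55
tool_pos: [0.4746, 0.3217, 0.0694]
orientation: [-2.221, -2.22, 0.009]
force: [-0.8, 0.7, -0.9]
opening: 0.0497
gripper_force: 15.0
```

Run:
```python
from h import *
np.set_printoptions(precision=4,suppress=True)
im=robot.read_camera("side"); tp=robot.read_camera("top"); s=robot.read_state();p=s["tool_pos"]; print(p,s["orientation"],s["force"],s["opening"],s["gripper_force"],s["t"])
for n in("tray","puck_a"): print(n,[(np.array(q["centre"]),q["conf"]) for q in robot.landmark_of("side",n)])
u,v=proj("side",[p])[0].astype(int)
cv2.imwrite("pics/tr.png",cv2.resize(im[max(v-70,0):v+60,u-75:u+75],(750,650)[:2])[:600])
```

```text
[0.4764 0.3232 0.0725] [-2.2219 -2.2207  0.002 ] [ 0.3997  0.4474 -0.4812] 0.04972778849132804 14.999878657981753 22.65
tray [(array([ 0.4756,  0.3214, -0.0026]), 0.92)]
puck_a [(array([ 0.3365, -0.0766, -0.0041]), 0.87), (array([ 0.4976, -0.    ,  0.0152]), 0.75), (array([0.4751, 0.3234, 0.0475]), 0.7), (array([0.4814, 0.1092, 0.0092]), 0.63), (array([ 0.3231, -0.1595, -0.001 ]), 0.57)]
```

>>> play_rows(
  increments="0 0 20 0 1;0 0 36 0 1;0 0 42 0 1;0 0 44 0 1;0 0 45 0 1;0 0 45 0 1;0 0 45 0 1",
)

```text
t: 23.45
tool_pos: [0.477, 0.3247, 0.0282]
orientation: [2.22, 2.222, 0.002]
force: [-0.1, -0.5, -0.3]
opening: 0.0495
gripper_force: 15.0
```

>>> play_rows(
  increments="0 0 0.5 0 1;0 0 1 0 1;0 0 1 0 1;0 0 1 0 1",
)

```text
t: 23.85
tool_pos: [0.4766, 0.3245, 0.0265]
orientation: [2.221, 2.222, 0.0]
force: [-0.6, 0.3, 0.0]
opening: 0.0498
gripper_force: 15.0
```

>>> play_rows(
  increments="0 0 0.4 0 1;0 0 0.7 0 1;0 0 0.7 0 1;0 0 0.7 0 1",
)

```text
t: 24.25
tool_pos: [0.4766, 0.3245, 0.0265]
orientation: [2.22, 2.222, 0.0]
force: [-3.4, -2.5, 5.4]
opening: 0.05
gripper_force: 15.0
```

In contact with the tray floor. Easing off, opening part-way, lifting.

>>> play_rows(
  increments="0 0 -0.5 0 1;0 0 -0.5 0 1;0 0 -0.5 0 -0.4;0 0 -0.5 0 -0.4;0 0 -0.5 0 -0.4;0 0 -0.5 0 -0.4;0 0 -0.5 0 -0.4;0 0 -15 0 -0.4;0 0 -50 0 -0.4;0 0 -100 0 -0.4;0 0 -150 0 -0.4;-40 -40 -190 0 -0.4;-80 -80 -190 0 -0.4;-110 -110 -190 0 -0.4;-110 -110 -190 0 -0.4",
)

```text
t: 25.75
tool_pos: [0.3642, 0.2123, 0.2168]
orientation: [2.22, 2.221, 0.001]
force: [0.9, 1.4, 0.3]
opening: 0.0652
gripper_force: 0.0
```

Run:
```python
from h import *
np.set_printoptions(precision=4,suppress=True)
im=robot.read_camera("side"); tp=robot.read_camera("top"); s=robot.read_state(); print(s["tool_pos"],s["force"],s["opening"],s["t"])
for n in("gauge","puck_a","jar","dish"): print(n,[(np.array(q["centre"]),q["conf"]) for q in robot.landmark_of("side",n)])
cv2.imwrite("pics/end.png",np.vstack([cv2.resize(im[130:370,180:440],(325,300)),np.zeros((0,325,3),np.uint8)]))
A=cv2.resize(im[140:280,200:420],(471,300),interpolation=3);B=cv2.resize(tp[190:270,130:255],(469,300),interpolation=3)
C=cv2.resize(im[270:370,290:390],(300,300),interpolation=3)
cv2.imwrite("pics/end.png",np.vstack([np.hstack([A,C]),np.hstack([B,np.zeros((300,302,3),np.uint8)])]))
```

```text
[0.3659 0.2134 0.2173] [-0.1911  1.0999  0.1246] 0.06517141397722291 25.85
gauge [(array([ 0.4491, -0.3051,  0.0186]), 0.71)]
puck_a [(array([0.4937, 0.0006, 0.0128]), 0.73), (array([0.4755, 0.325 , 0.0044]), 0.73), (array([ 0.3226, -0.1618, -0.0037]), 0.64), (array([0.4811, 0.1072, 0.0126]), 0.5), (array([ 0.4462, -0.3079,  0.0171]), 0.34)]
jar [(array([ 0.701 , -0.0992,  0.0052]), 0.73)]
dish [(array([0.7086, 0.1307, 0.0022]), 0.71), (array([ 0.4972, -0.0011,  0.0143]), 0.22)]
```

View pics/end.png

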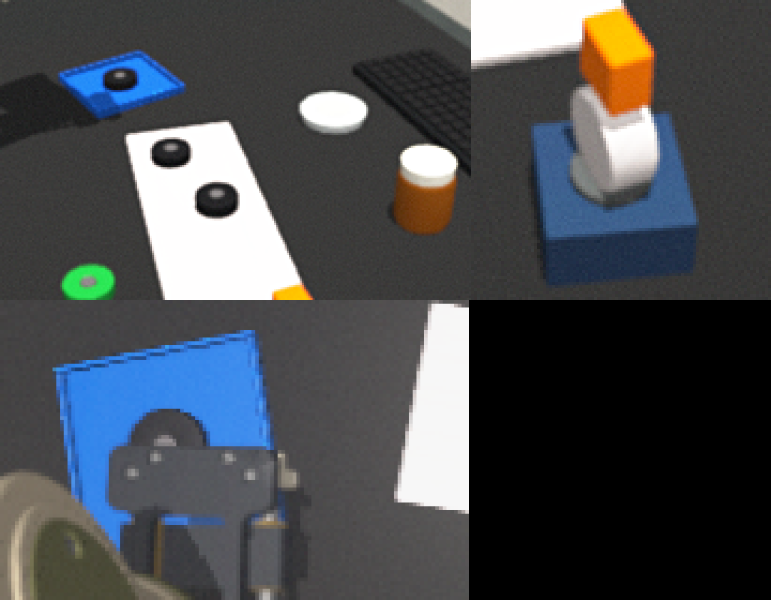

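The soft button lies flat in the tray (120,78) with its spot up. The gauge stands in its stand, and the jar, dish and other two buttons haven't moved. Handing in.

```bash
python3 -c "
from plant import robot
print(robot.close_job())"
```

```text
the job is handed in; nothing more can be done
None
```

The soft button was the one nearest the gauge stand: it read about 24 at roughly 13 N, and it now lies spot up in the blue tray, with the gauge upright in its stand and the job handed in at about 26 s.

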